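# Reset the tripped breakers in order

## Robot

A 6-joint arm with a two-finger parallel gripper is mounted at the origin on a cart in front of the work surface, level with it; the furniture and walls round the work are solid. World frame = base frame: x ahead of the robot, y to its left, z up, the work surface at z = 0. Lengths are in m, angles in degrees, forces in N, time in s.
With the tool pointing down it reaches from about 0.4 to 0.825 m from the base axis. Payload 7 kg.
Tool frame: the origin (TCP) lies on the centre line of the jaws, within the pads' length; the fingertips stand 19 mm ahead of it and the grasp point (between the pads) is the TCP; z points along the fingers, y is the line along which they close (so a half turn about z gives the same grasp; the last joint's range is limited). The gripper opens to 88 mm and grips with 3 to 60 N. Pads are 19 mm wide; open, the fingers measure 130 mm over their backs; the gripper's body (78 mm by 193 mm) begins 47 mm behind the grasp point.
Start: joints at [-48.466, 20.546, 0.682, 0, -70.136, -16.507], TCP at [0.286, -0.612, 0.246] pointing down, gripper open.
Joint ranges: [-176.03, 176.03], [-82.01, 121.73], [-58.28, 71.71], [-173.87, 95.51], [-174.79, -0.11], [-173.66, 173.66]. Speed limits (degrees/s): [136.94, 136.94, 172.46, 180, 180, 180].

## Interface

Orientations are given as [roll, pitch, yaw] about the fixed x, y, z axes, in that order (R = Rz(yaw) Ry(pitch) Rx(roll)).
In Python, from plant import * gives the robot as it stands. The module is installed in compiled form; this text tells all that it offers.
- The arm moves only by the tool play_rows, never from a script. Its argument "deltas" is a list of rows, each a list of 6 numbers: the shift along the world's x, y, z scaled (see below), then the turn, a rotation vector about the world's x, y, z scaled (see below). A call has 1 to 10 rows; each row shifts and turns the commanded pose from where the row before left it; what a row does not reach is not made up. The controller multiplies each number of a shift by 800 mm and each number of a turn by 180 degrees. A row lasts 1/10 s, in which the tool goes at most 50 mm and 8.59 degrees, less where a joint would pass 70% of its speed; a pose out of reach is approached as far as the arm can. A call with a number of a shift or a turn outside -1 to 1 is refused whole. A call with a gripper value outside its range is refused whole. "gripper" is the gripper command: -1 is shut, 1 is fully open, values between are in proportion, set as the call begins (left out, the last holds). The fingers move at their own pace and stop on an object; the grip force is fixed at half the most. Time passes only in rows, so rows that do not move let the fingers close. It gives the time, the measured TCP pose, the force, the opening and the grip force at its end, in the units of the state.
- get_obs(): the state, without advancing time (a new reading comes with each control period).
- snapshot(name): name is "scene" or "top" or "wrist"; returns (picture, depth): 420x560x3 uint8, blue, green, red; 420x560 float32, m along the optical axis (not along the pixel's ray), 0 where there is no reading.
- camera_model(name): a dict with "fx", "fy", "cx", "cy" (pixels), "world_to_cam" (4x4, takes a point from world to camera coordinates). Camera axes: x right, y down, z forward; pixel columns grow to the right and rows downward; lengths in m; the calibration is good to about 2 mm. A picture is of the moment at which its call begins: read the wrist's pose just before it. camera_model takes no time and is no camera call; for the wrist camera it gives the pose at the moment of the call.
- close_job(): hands the job in; it is judged then, once.
The state is a dict: "clock": time; "joint_pos": joint angles; "qvel": joint speeds; "tau": joint torques, N m; "tool_pos": TCP position; "orientation": TCP orientation; "force": force on the tool from outside, world axes, zero at the start; "moment": the same for the moment, N m; "opening": finger opening in m; "gripper_force": force on a finger pad.
Only numpy, scipy, OpenCV 4.12 (cv2) and the standard library are available. Lean on these libraries where they do the work, as an engineer would, in place of code of your own. Each camera call takes 0.05 s, during which the arm holds its last target. There are 200 camera calls.

## Task

All four breakers on the board have tripped and their buttons stand out. Push the buttons fully in again with a fingertip, lightly and one at a time: first the red main breaker, then the blue one, then the green one; leave the yellow one standing out, since its circuit is still under repair. Pick nothing up, do not disturb the things lying round the board, and finish clear of everything.

Things in the scene. Friction and masses are not known exactly. Their poses are not given: they have to be found in the camera images.
- board: dark steel mounting plate with an aluminium rail, lying fixed on the table, 140 (x) x 330 (y) x 10 mm; origin at the centre of its underside, z up; the four breakers stand in one row along its y axis (through its centre), 76 mm apart, at y = -114, -38, +38 and +114 mm, in any order; the tops of the breaker housings are 70 mm above the table
- red_top (a point): centre of the top face of the red push button (the main breaker): a round upright cap 24 mm across on a white breaker housing 80 x 36 mm (36 mm along the row). Moves with the button: about 88 mm above the table popped out, 78 mm fully in, 8 mm over the housing, whose flat black collar (31 mm across) stands 3 mm above the housing
- red_button (a joint): travel of the red button, m: 0 = popped out (starts between 0 and 0.001), 0.010 = fully in, at a hard stop; moves straight down, takes about 3 N, no spring: it stays where it is left
- blue_top (a point): centre of the top face of the blue push button: a round upright cap 24 mm across on a white breaker housing 80 x 36 mm (36 mm along the row). Moves with the button: about 88 mm above the table popped out, 78 mm fully in, 8 mm over the housing, whose flat black collar (31 mm across) stands 3 mm above the housing
- blue_button (a joint): travel of the blue button, m: 0 = popped out (starts between 0 and 0.001), 0.010 = fully in, at a hard stop; moves straight down, takes about 3 N, no spring: it stays where it is left
- green_top (a point): centre of the top face of the green push button: a round upright cap 24 mm across on a white breaker housing 80 x 36 mm (36 mm along the row). Moves with the button: about 88 mm above the table popped out, 78 mm fully in, 8 mm over the housing, whose flat black collar (31 mm across) stands 3 mm above the housing
- green_button (a joint): travel of the green button, m: 0 = popped out (starts between 0 and 0.001), 0.010 = fully in, at a hard stop; moves straight down, takes about 3 N, no spring: it stays where it is left
- yellow_top (a point): centre of the top face of the yellow push button (must stay out): a round upright cap 24 mm across on a white breaker housing 80 x 36 mm (36 mm along the row). Moves with the button: about 88 mm above the table popped out, 78 mm fully in, 8 mm over the housing, whose flat black collar (31 mm across) stands 3 mm above the housing
- yellow_button (a joint): travel of the yellow button, m: 0 = popped out (starts between 0 and 0.001), 0.010 = fully in, at a hard stop; moves straight down, takes about 3 N, no spring: it stays where it is left
- coupling_3: dark grey pipe coupling standing on end, 52 mm across, 50 mm high, loose beside the board; origin under its centre
- marker: grey and red marker pen lying loose, 125 mm long (its y), 18 mm thick; origin under its centre
- pliers_blue: blue-handled pliers lying loose, 176 mm long (its y), 50 mm wide, 13 mm high; origin under its centre
- tape_green: roll of green tape lying flat and loose, 66 mm across, 19 mm high; origin under its centre
- red_breaker: the white breaker housing that carries the red button, fixed on the board, 80 x 36 x 52 mm; origin at the centre of its underside, 18 mm above the table, below the button's centre
- blue_breaker: the white breaker housing that carries the blue button, fixed on the board, 80 x 36 x 52 mm; origin at the centre of its underside, 18 mm above the table, below the button's centre
- green_breaker: the white breaker housing that carries the green button, fixed on the board, 80 x 36 x 52 mm; origin at the centre of its underside, 18 mm above the table, below the button's centre
- yellow_breaker: the white breaker housing that carries the yellow button, fixed on the board, 80 x 36 x 52 mm; origin at the centre of its underside, 18 mm above the table, below the button's centre
Things that resemble listed ones, but are neither listed nor needed, are in the scene too. Of the things that look like the tape_green, take the one that is nearest to the robot's base at the start.

How it is judged (in metres and radians):
On the way, in this order (a step that is already met when the one before it is completed fails the run):
1. the red button is pushed in by the fingers (value of joint red_button above 0.0075 m and contact force between the fingers and red_breaker above 0.3 N), for 0.02 s.
2. the blue button is pushed in by the fingers (value of joint blue_button above 0.0075 m and contact force between the fingers and blue_breaker above 0.3 N), for 0.02 s.
3. the green button is pushed in by the fingers (value of joint green_button above 0.0075 m and contact force between the fingers and green_breaker above 0.3 N), for 0.02 s.
At the end, for the whole second after the job is handed in: the red, blue and green buttons are in (at least 7.5 of their 10 mm), the yellow one is out (less than 4 mm in), and the coupling, marker, pliers and tape lie at rest within 20 mm of where they were (value of joint each of red_button, blue_button, green_button above 0.0075 m and value of joint yellow_button below 0.004 m and distance of each of coupling_3, marker, pliers_blue, tape_green from where it was at the start of the episode below 0.02 m and linear speed of each of coupling_3, marker, pliers_blue, tape_green below 0.02 m/s); the robot touches nothing.
It fails at once if the blue button is pushed in before the red one is in (value of joint blue_button above 0.004 m and value of joint red_button below 0.0075 m).
It fails at once if the green button is pushed in before the blue one is in (value of joint green_button above 0.004 m and value of joint blue_button below 0.0075 m).
It fails at once if the yellow button is pushed in (value of joint yellow_button above 0.004 m).
It fails at once if a breaker or the board is pressed harder than 30 N (contact force between the arm and board above 30 N or contact force between the arm and red_breaker above 30 N or contact force between the arm and blue_breaker above 30 N or contact force between the arm and green_breaker above 30 N or contact force between the arm and yellow_breaker above 30 N).
It fails at once if a loose thing beside the board is lifted or shifted by more than 20 mm (distance of any of coupling_3, marker, pliers_blue, tape_green from where it was at the start of the episode above 0.02 m).
It also fails if it takes over 38 s, if anything falls off the work surface, if the arm or the gripper's body presses on something with over 40 N, if the wrist force passes 120 N, or if a joint passes its speed limit or range.

## Working session

There is one attempt and no reset: what is moved stays moved. The work goes in short steps, Python scripts to look and compute and a tool call to move; the robot and the scene stay as the last step left them, time stands still between calls to the robot, and variables do not carry over. Pictures are saved under pics/ and viewed, at most 10 in all, crops included, and the job is handed in when it is done.

Besides the shell and the picture viewer there is one more tool, called by a JSON object that holds its "method" and its "body". play_rows: Moves the arm, as the interface text tells. Its arguments: {"type":"object","properties":{"deltas":{"type":"array","items":{"type":"array","items":{"type":"number","minimum":-1,"maximum":1}}},"gripper":{"type":"number"}},"required":["deltas"]}

```bash
mkdir -p pics; cat > h.py <<'E'
from plant import *
import numpy as np, cv2
def ray(m,u,v,z):
    T=np.linalg.inv(m["world_to_cam"]); d=T[:3,:3]@np.array([(u-m["cx"])/m["fx"],(v-m["cy"])/m["fy"],1]); o=T[:3,3]
    return o+d*(z-o[2])/d[2]
E
python3 - <<'E'
from h import *
o=get_obs(); print(o["clock"],o["tool_pos"],o["orientation"],o["opening"],o["force"])
for n in("top","scene"):
    p,d=snapshot(n); cv2.imwrite(f"pics/{n}0.png",p); np.save(f"{n}0.npy",d)
    m=camera_model(n); print(n,np.linalg.inv(m["world_to_cam"])[:3,3])
    hsv=cv2.cvtColor(p,cv2.COLOR_BGR2HSV)
    for c,(a,b) in dict(red=(0,6),red2=(172,180),yel=(18,36),grn=(45,85),blu=(95,125)).items():
        k=cv2.inRange(hsv,(a,110,60),(b,255,255)); _,_,s,ce=cv2.connectedComponentsWithStats(k)
        for st,q in zip(s[1:],ce[1:]):
            if st[4]>25: print(c,st,q.round(1),ray(m,*q,.088).round(4))
E
```

```text
0.0 [ 0.28533079 -0.61123257  0.2446229 ] [ 1.79906020e+02 -7.04290060e-03 -1.54979694e+02] 0.08800160938020397 [0.54383384 0.87282925 0.30105401]
top [0.53976762 0.05475265 1.11184652]
red [    0    14   194   107 17739] [97.3 65.5] [0.9329 0.4955 0.088 ]
red [ 492   23   68  152 6848] [528.4 100.4] [ 0.8722 -0.502   0.088 ]
red [ 46 181  41  23 413] [ 65.4 190.6] [0.6378 0.5527 0.088 ]
red [193 225  11  11  88] [198.3 229.8] [0.5561 0.244  0.088 ]
red [238 264  18  12 102] [246.7 269.5] [0.4699 0.1314 0.088 ]
yel [329  40  32  35 667] [343.3  59.5] [ 0.9594 -0.0777  0.088 ]
yel [292 211  11  10  84] [297.3 215.7] [0.5941 0.0206 0.088 ]
yel [  0 245  23  13 233] [  9.7 251.6] [0.4953 0.6718 0.088 ]
yel [ 56 272  39  26 675] [ 74.4 284.4] [0.4258 0.5193 0.088 ]
grn [335 116  24  24 151] [344.9 130.1] [ 0.7932 -0.0839  0.088 ]
grn [280 148  18  24  74] [286.4 161.3] [0.7177 0.0483 0.088 ]
grn [227 221  10   9  69] [231.5 225.1] [0.5688 0.1691 0.088 ]
blu [240  34  54  37 839] [264.3  51.5] [0.9747 0.1063 0.088 ]
blu [267  82  11  16  44] [272.8  89.5] [0.8848 0.0839 0.088 ]
blu [  0 1
[... 2133 characters left out ...]
3  18 237] [248.6 158.8] [ 0.7572 -0.0229  0.088 ]
grn [230 187  26  22 308] [242.1 198.2] [0.6836 0.0947 0.088 ]
grn [259 239  11  11  94] [263.7 243.7] [0.5678 0.1708 0.088 ]
blu [  93  102  126   73 4124] [154.6 136.9] [1.014  0.0486 0.088 ]
blu [410 142  46  20 363] [436.6 152.8] [ 0.3873 -0.3171  0.088 ]
blu [473 153  20  35 317] [483.5 167.3] [ 0.2753 -0.328   0.088 ]
blu [409 156  27  11  55] [421.7 161.4] [ 0.4053 -0.2623  0.088 ]
blu [397 172  48  32 658] [420.6 188.4] [ 0.372  -0.1669  0.088 ]
blu [446 179   6   5  26] [448.5 181. ] [ 0.3283 -0.2293  0.088 ]
blu [275 214  11  10  91] [279.8 218.5] [0.5806 0.0963 0.088 ]
blu [164 250  46  44 707] [186.9 271. ] [0.6458 0.3067 0.088 ]
```

```bash
python3 - <<'E'
import cv2
p=cv2.imread("pics/top0.png")[120:345,120:420]; cv2.imwrite("pics/topc.png",cv2.resize(p,None,fx=2.6,fy=2.6,interpolation=2))
E
```

```text
(no output)
```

View pics/topc.png

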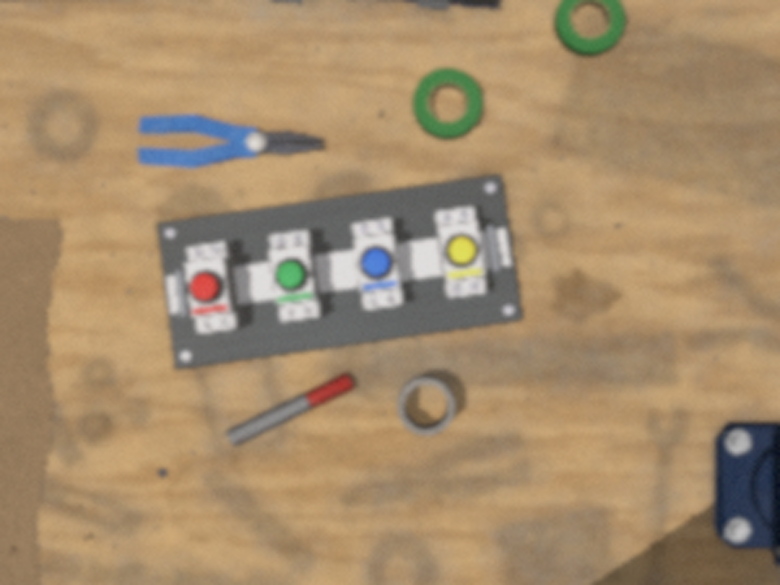

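View pics/scene0.png

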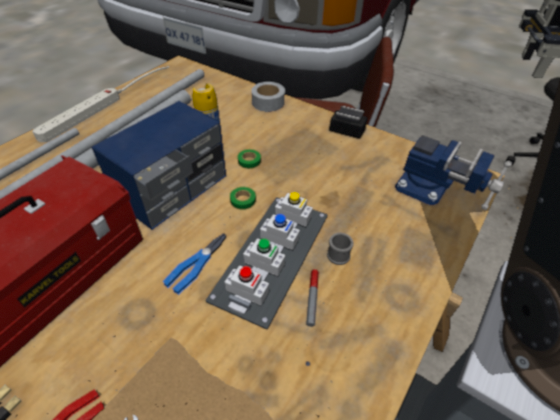

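Crop shows row red–green–blue–yellow at crop (205,287),(290,275),(376,262),(462,250). There are two green rolls, at crop (448,103) and (590,22); the first is the nearer to the base and so the listed one. A vise near the path: check its height.

```bash
python3 - <<'E'
from h import *
m=camera_model("top"); d=np.load("top0.npy"); T=np.linalg.inv(m["world_to_cam"])
v,u=np.mgrid[:420,:560]; P=np.stack([(u-m["cx"])/m["fx"]*d,(v-m["cy"])/m["fy"]*d,d],-1)@T[:3,:3].T+T[:3,3]
z=P[...,2]*(d>0)
for y in np.arange(-.6,.4,.1): print(round(y,1),[round(float(z[(abs(P[...,0]-x)<.05)&(abs(P[...,1]-y)<.05)].max(initial=0)),2) for x in (.3,.4,.5,.6,.7)])
E
```

```text
-0.6 [0.0, 0.0, 0.0, 0.0, 0.0]
-0.5 [0.0, 0.0, 0.0, 0.0, 0.01]
-0.4 [0.01, 0.02, 0.01, 0.07, 0.07]
-0.3 [0.13, 0.13, 0.01, 0.01, 0.01]
-0.2 [0.12, 0.12, 0.01, 0.01, 0.01]
-0.1 [0.01, 0.01, 0.01, 0.01, 0.01]
-0.0 [0.01, 0.05, 0.05, 0.09, 0.02]
0.1 [0.01, 0.05, 0.06, 0.09, 0.02]
0.2 [0.01, 0.02, 0.09, 0.09, 0.02]
0.3 [0.01, 0.01, 0.09, 0.09, 0.02]
```

{"method": "play_rows", "body": {"deltas": [[0.02, 0, 0.03, 0, 0, 0], [0.03, 0, 0.03, 0, 0, 0], [0.03, 0.02, 0.02, 0, 0, 0]], "gripper": -1}}

```text
clock: 0.4
tool_pos: [0.3498, -0.5967, 0.3103]
orientation: [-180.0, -0.0, -155.1]
force: [0.7, 0.6, -0.0]
opening: 0.069
gripper_force: 0.0
```

{"method": "play_rows", "body": {"deltas": [[0.012, 0.048, 0, 0, 0, 0], [0.012, 0.048, 0, 0, 0, 0], [0.012, 0.048, 0, 0, 0, 0], [0.012, 0.048, 0, 0, 0, 0], [0.012, 0.048, 0, 0, 0, 0], [0.012, 0.048, 0, 0, 0, 0], [0.012, 0.048, 0, 0, 0, 0], [0.012, 0.048, 0, 0, 0, 0], [0.012, 0.048, 0, 0, 0, 0], [0.012, 0.048, 0, 0, 0, 0]]}}

```text
clock: 1.4
tool_pos: [0.4454, -0.21, 0.3094]
orientation: [180.0, -0.0, -155.0]
force: [0.9, -0.1, -0.6]
opening: 0.0006
gripper_force: 0.0
```

{"method": "play_rows", "body": {"deltas": [[0.012, 0.048, 0, 0, 0, 0], [0.012, 0.048, 0, 0, 0, 0], [0.012, 0.048, 0, 0, 0, 0], [0.012, 0.048, 0, 0, 0, 0], [0.012, 0.048, 0, 0, 0, 0], [0.012, 0.048, 0, 0, 0, 0], [0.012, 0.048, 0, 0, 0, 0], [0.012, 0.048, 0, 0, 0, 0], [0.012, 0.048, 0, 0, 0, 0], [0, 0, 0, 0, 0, 0]]}}

```text
clock: 2.4
tool_pos: [0.5326, 0.1376, 0.3084]
orientation: [180.0, -0.1, -154.8]
force: [0.1, -0.6, -0.7]
opening: 0.0006
gripper_force: 0.0
```

```bash
cat > look.py <<'E'
import sys
from h import *
o=get_obs(); print(o["clock"],o["tool_pos"],o["orientation"],o["force"])
m=camera_model("wrist"); p,d=snapshot("wrist"); cv2.imwrite(f"pics/{sys.argv[1]}.png",p)
hsv=cv2.cvtColor(p,cv2.COLOR_BGR2HSV)
for c,(a,b) in dict(red=(0,6),yel=(22,36),grn=(45,85),blu=(95,125)).items():
    k=cv2.inRange(hsv,(a,110,60),(b,255,255)); _,_,s,ce=cv2.connectedComponentsWithStats(k)
    for st,q in zip(s[1:],ce[1:]):
        if st[4]>150: print(c,st,q.round(1),d[int(q[1]),int(q[0])],ray(m,*q,.088).round(4))
E
python3 look.py w1
```

```text
2.4 [0.53255594 0.13762489 0.30841592] [ 1.79990183e+02 -6.94290350e-02 -1.54802466e+02] [ 0.09830209 -0.5863262  -0.73890356]
red [280 126  32  14 362] [295.2 132.6] 0.41992295 [0.4664 0.1312 0.088 ]
yel [155 183  20  19 312] [164.7 191.7] 0.36688367 [0.5945 0.0202 0.088 ]
yel [529 200  31  30 684] [546.8 216.2] 0.43307722 [0.4241 0.4536 0.088 ]
grn [276 215  20  18 267] [285.3 223.6] 0.3772684 [0.5692 0.1681 0.088 ]
grn [ 43 257  37  10 222] [ 61.1 262.2] 0.46572435 [ 0.7372 -0.0678  0.088 ]
blu [216 199  20  18 286] [225.8 207.7] 0.37265795 [0.5816 0.094  0.088 ]
```

View pics/w1.png

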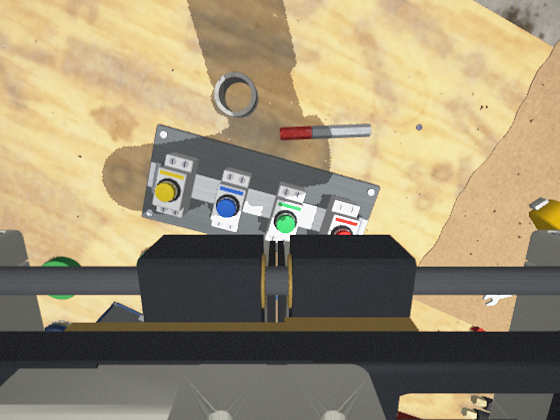

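The wrist view shows the row at yellow (165,192), blue (226,208), green (285,224) and red (344,235, half hidden), in agreement with the fixed cameras within 1–2 mm. Going above red.

{"method": "play_rows", "body": {"deltas": [[0.01, 0.045, 0, 0, 0, 0], [0.01, 0.045, 0, 0, 0, 0], [0.009, 0.043, -0.02, 0, 0, 0], [0, 0, -0.05, 0, 0, 0], [0, 0, -0.05, 0, 0, 0], [0, 0, -0.05, 0, 0, 0], [0, 0, -0.045, 0, 0, 0], [0, 0, 0, 0, 0, 0], [0, 0, 0, 0, 0, 0]]}}

```text
clock: 3.35
tool_pos: [0.5554, 0.2397, 0.1382]
orientation: [-179.9, -0.0, -155.0]
force: [-0.3, 0.6, 0.9]
opening: 0.0002
gripper_force: 0.0
```

{"method": "play_rows", "body": {"deltas": [[0, 0.005, -0.015, 0, 0, 0], [0, 0, -0.015, 0, 0, 0], [0, 0, 0, 0, 0, 0], [0, 0, 0, 0, 0, 0]]}}

```text
clock: 3.75
tool_pos: [0.5552, 0.2444, 0.1138]
orientation: [-180.0, 0.0, -155.0]
force: [-0.6, -0.5, 0.8]
opening: 0.0008
gripper_force: 0.0
```

{"method": "play_rows", "body": {"deltas": [[0, 0, -0.002, 0, 0, 0], [0, 0, -0.002, 0, 0, 0], [0, 0, -0.002, 0, 0, 0], [0, 0, -0.002, 0, 0, 0], [0, 0, -0.002, 0, 0, 0], [0, 0, 0, 0, 0, 0]]}}

```text
clock: 4.35
tool_pos: [0.5551, 0.2444, 0.1055]
orientation: [-180.0, 0.0, -155.0]
force: [0.7, -0.1, 0.6]
opening: 0.0003
gripper_force: 0.0
```

{"method": "play_rows", "body": {"deltas": [[0, 0, -0.0015, 0, 0, 0], [0, 0, -0.0015, 0, 0, 0], [0, 0, -0.0015, 0, 0, 0]]}}

```text
clock: 4.65
tool_pos: [0.5552, 0.2444, 0.102]
orientation: [-180.0, 0.0, -155.0]
force: [-1.0, 0.4, 2.3]
opening: 0.0002
gripper_force: 1.4
```

{"method": "play_rows", "body": {"deltas": [[0, 0, -0.0015, 0, 0, 0], [0, 0, -0.0015, 0, 0, 0], [0, 0, -0.0015, 0, 0, 0]]}}

```text
clock: 4.95
tool_pos: [0.5551, 0.2444, 0.0983]
orientation: [-180.0, 0.0, -155.0]
force: [-0.5, -0.2, 3.6]
opening: 0.0006
gripper_force: 1.4
```

{"method": "play_rows", "body": {"deltas": [[0, 0, -0.001, 0, 0, 0], [0, 0, 0, 0, 0, 0]]}}

```text
clock: 5.15
tool_pos: [0.5551, 0.2444, 0.0974]
orientation: [-180.0, -0.0, -155.0]
force: [0.6, 0.3, 1.1]
opening: 0.0006
gripper_force: 0.5
```

{"method": "play_rows", "body": {"deltas": [[0, 0, -0.001, 0, 0, 0], [0, 0, 0, 0, 0, 0]]}}

```text
clock: 5.35
tool_pos: [0.5552, 0.2444, 0.0973]
orientation: [-180.0, 0.0, -155.0]
force: [-2.1, 0.4, 6.6]
opening: 0.0
gripper_force: 3.3
```

Red is at its hard stop (6.6 N). On to blue.

{"method": "play_rows", "body": {"deltas": [[0, 0, 0.025, 0, 0, 0], [0, 0, 0.025, 0, 0, 0], [0.008, -0.045, 0, 0, 0, 0], [0.008, -0.045, 0, 0, 0, 0], [0.008, -0.045, 0, 0, 0, 0], [0.0085, -0.045, 0, 0, 0, 0], [0, -0.007, 0, 0, 0, 0], [0, 0, 0, 0, 0, 0], [0, 0, 0, 0, 0, 0]]}}

```text
clock: 6.25
tool_pos: [0.5811, 0.0951, 0.1366]
orientation: [180.0, 0.0, -155.0]
force: [0.7, 0.8, 0.6]
opening: 0.0004
gripper_force: 0.0
```

```bash
python3 - <<'E'
from h import *
print(get_obs()["tool_pos"])
for n in("top","scene"):
    m=camera_model(n);p,d=snapshot(n)
    c=(198,230) if n=="top" else (250,250)
    cv2.imwrite(f"pics/{n}1.png",cv2.resize(p[c[1]-80:c[1]+80,c[0]-80:c[0]+120],None,fx=3.5,fy=3.5,interpolation=2))
E
```

```text
[0.58113751 0.09514544 0.13661988]
```

View pics/scene1.png

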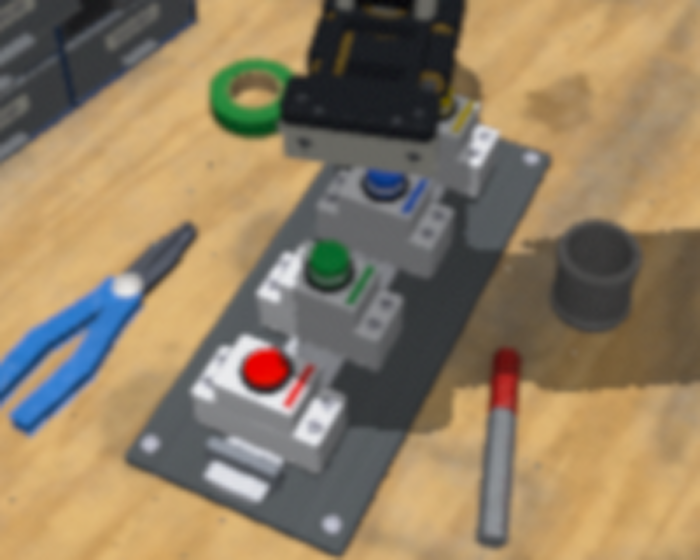

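Red (crop 267,370) is in, green stands out, fingertips are above blue (385,180). Press blue.

{"method": "play_rows", "body": {"deltas": [[0, 0, -0.018, 0, 0, 0], [0, 0, -0.015, 0, 0, 0], [0, 0, -0.0025, 0, 0, 0], [0, 0, -0.002, 0, 0, 0], [0, 0, -0.002, 0, 0, 0], [0, 0, -0.002, 0, 0, 0]]}}

```text
clock: 6.95
tool_pos: [0.5812, 0.095, 0.104]
orientation: [180.0, 0.0, -155.0]
force: [-2.6, 0.0, 2.8]
opening: 0.0004
gripper_force: 1.4
```

{"method": "play_rows", "body": {"deltas": [[0, 0, -0.0015, 0, 0, 0], [0, 0, -0.0015, 0, 0, 0], [0, 0, -0.0015, 0, 0, 0], [0, 0, -0.001, 0, 0, 0], [0, 0, 0, 0, 0, 0]]}}

```text
clock: 7.45
tool_pos: [0.5813, 0.0948, 0.0991]
orientation: [-180.0, 0.0, -155.0]
force: [-0.5, -0.2, 0.7]
opening: 0.0004
gripper_force: 0.5
```

{"method": "play_rows", "body": {"deltas": [[0, 0, -0.0015, 0, 0, 0], [0, 0, -0.001, 0, 0, 0], [0, 0, 0, 0, 0, 0]]}}

```text
clock: 7.75
tool_pos: [0.5813, 0.0948, 0.0973]
orientation: [-180.0, 0.0, -155.0]
force: [-0.7, 0.4, 3.9]
opening: 0.0006
gripper_force: 1.8
```

{"method": "play_rows", "body": {"deltas": [[0, 0, -0.001, 0, 0, 0], [0, 0, 0, 0, 0, 0]]}}

```text
clock: 7.95
tool_pos: [0.5814, 0.0948, 0.0972]
orientation: [-180.0, 0.0, -155.0]
force: [-3.2, 1.1, 9.8]
opening: 0.0003
gripper_force: 4.9
```

Blue is at its stop (9.8 N). On to green.

{"method": "play_rows", "body": {"deltas": [[0, 0, 0.025, 0, 0, 0], [0, 0, 0.025, 0, 0, 0], [-0.008, 0.045, 0, 0, 0, 0], [-0.008, 0.045, 0, 0, 0, 0], [0, 0.003, 0, 0, 0, 0], [0, 0, 0, 0, 0, 0]]}}

```text
clock: 8.55
tool_pos: [0.568, 0.1698, 0.1359]
orientation: [-180.0, -0.0, -154.9]
force: [-0.6, 0.6, -0.4]
opening: 0.0006
gripper_force: 0.0
```

{"method": "play_rows", "body": {"deltas": [[0, 0, -0.018, 0, 0, 0], [0, 0, -0.015, 0, 0, 0], [0, 0, -0.0025, 0, 0, 0], [0, 0, -0.002, 0, 0, 0], [0, 0, -0.002, 0, 0, 0], [0, 0, -0.002, 0, 0, 0]]}}

```text
clock: 9.15
tool_pos: [0.5685, 0.1688, 0.1035]
orientation: [-180.0, 0.0, -155.0]
force: [-1.0, -1.4, 3.0]
opening: 0.0004
gripper_force: 1.4
```

{"method": "play_rows", "body": {"deltas": [[0, 0, -0.0015, 0, 0, 0], [0, 0, -0.0015, 0, 0, 0], [0, 0, -0.0015, 0, 0, 0], [0, 0, -0.001, 0, 0, 0], [0, 0, 0, 0, 0, 0]]}}

```text
clock: 9.65
tool_pos: [0.5685, 0.1694, 0.0987]
orientation: [180.0, 0.0, -155.0]
force: [0.9, -1.1, 0.4]
opening: 0.0006
gripper_force: 0.8
```

{"method": "play_rows", "body": {"deltas": [[0, 0, -0.0015, 0, 0, 0], [0, 0, -0.0005, 0, 0, 0], [0, 0, 0, 0, 0, 0]]}}

```text
clock: 9.95
tool_pos: [0.5685, 0.1694, 0.0973]
orientation: [180.0, 0.0, -155.0]
force: [0.4, -0.5, 3.3]
opening: 0.0005
gripper_force: 1.8
```

{"method": "play_rows", "body": {"deltas": [[0, 0, -0.001, 0, 0, 0], [0, 0, 0, 0, 0, 0]]}}

```text
clock: 10.15
tool_pos: [0.5685, 0.1694, 0.0972]
orientation: [-180.0, 0.0, -154.9]
force: [-1.6, -1.2, 9.6]
opening: 0.0004
gripper_force: 4.8
```

{"method": "play_rows", "body": {"deltas": [[0, 0, 0.03, 0, 0, 0], [0, 0, 0.04, 0, 0, 0], [0, 0, 0.05, 0, 0, 0], [0, 0, 0.05, 0, 0, 0], [0, 0, 0.05, 0, 0, 0], [0, -0.05, 0, 0, 0, 0], [0, -0.05, 0, 0, 0, 0], [0, -0.05, 0, 0, 0, 0], [0, -0.05, 0, 0, 0, 0], [0, -0.05, 0, 0, 0, 0]]}}

```text
clock: 11.15
tool_pos: [0.5679, -0.0319, 0.272]
orientation: [180.0, 0.0, -154.9]
force: [0.7, 0.5, -0.1]
opening: 0.0002
gripper_force: 0.0
```

{"method": "play_rows", "body": {"deltas": [[0, -0.05, 0, 0, 0, 0], [0, -0.05, 0, 0, 0, 0], [0, -0.05, 0, 0, 0, 0], [0, 0, 0, 0, 0, 0], [0, 0, 0, 0, 0, 0], [0, 0, 0, 0, 0, 0]]}}

```text
clock: 11.75
tool_pos: [0.5683, -0.1501, 0.272]
orientation: [180.0, -0.0, -155.0]
force: [-0.1, 0.7, 0.5]
opening: 0.0006
gripper_force: 0.0
```

```bash
python3 - <<'E'
from h import *
o=get_obs();print(o["tool_pos"],o["force"])
p,d=snapshot("scene")
cv2.imwrite("pics/scene2.png",cv2.resize(p[140:340,150:370],None,fx=2.9,fy=2.9,interpolation=2))
E
```

```text
[ 0.56830466 -0.15011423  0.2720178 ] [-0.07108339  0.66009298  0.48018799]
```

View pics/scene2.png

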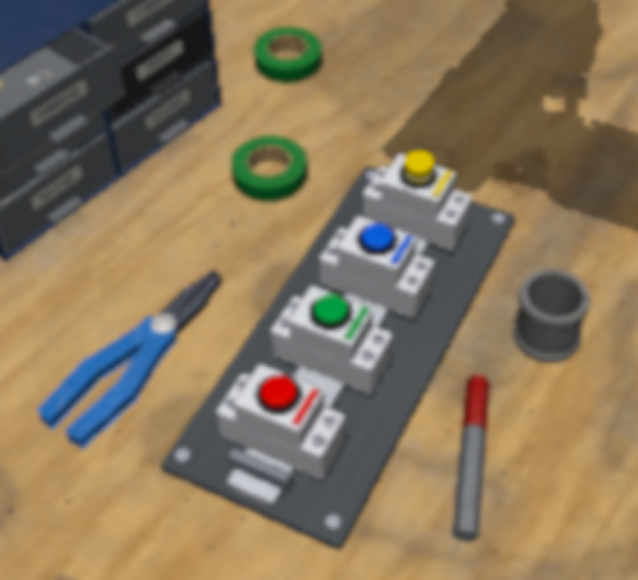

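Red (278,392), green (330,310) and blue (377,238) are in, yellow (420,165) stands out, and the loose things are undisturbed.

```bash
python3 -c "
from plant import *
print(close_job())"
```

```text
the job is handed in; nothing more can be done
None
```

The red, blue and green buttons are pushed fully in, in that order and with under 10 N measured at each stop; yellow still stands out, the loose things look undisturbed in the last picture, the arm is clear, and the job is handed in (no verdict was returned).

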